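# Tip the ticket pad down and shut the cash box for the night

### The job

We are closing up, and the yellow ticket pad stands on end in the front compartment of the open cash box, in the way of the lid. Gently push the pad over with your fingertips so that it lies flat in that compartment, then push the lid over from behind so that it drops fully shut; only push, do not pinch or pick up the pad, and leave the things round the box alone. Finish while holding the lid down: keep the fingertips pressing lightly on the middle of its front, just above the lock, so that I can turn the key.

Things in the scene. Friction and masses are not known exactly. Their poses are not given: they have to be found in the camera images.
- cash_box: dark grey steel cash box, 159 x 204 x 70 mm without the bail handle, does not slide. Origin: centre of its underside. x points from the lock side (front, nearest the robot) to the hinge side, y to the left, z up. Its walls are 2 mm thick and 58 mm high, the floor 2 mm. Inside, a low partition (28 mm high, 9 mm behind the centre) divides it into a front compartment, 82 mm deep and 197 mm wide with some bank notes (3 mm thick) in it, and four coin cups at the back
- cash_box_lid (a joint): lid angle: 0 shut, 1.83 wide open, leaning back against its stop. The hinge lies along the box's y at x = +78 mm, z = 60 mm of the box. The lid is 204 mm wide, has an 18 mm skirt, weighs 0.3 kg and reaches 156 mm from the hinge; the slightly stiff hinge (0.07 N m) lets the lid stay where it is left while nearly upright (about 1.3 to 1.83); pushed farther over, below about 1.2, it falls shut by itself. A bail handle lies on the middle of the lid's outside, 10 mm high
- lid_edge (a point): middle of the lid's free edge, on the outer face of the lid (side opposite the hinge; above the lock when shut). Its frame is the box's when the lid is shut and turns with the lid: z points out of the lid's outer face
- lid_front (a point): point on the lid's outer face, 20 mm in from the middle of the free edge: where to press when shut (then 70 mm above the counter). Frame as for lid_edge
- pad_centre (a point): centre of the loose yellow ticket pad, 131 x 69 x 12 mm, about 70 g. Own x runs along its 131 mm, y along its 69 mm, z out of its face. It stands on its short end at the right (-y) end of the front compartment and leans some 12 degrees to the right over the box's right end wall, its face (z) to the right; pushed left at its upper part past upright it falls by itself and lies along the compartment, face up
- pad_top (a point): middle of the pad's upper end as it stands (half-way through its thickness), about 130 mm above the counter
- rubber_stamp: rubber stamp standing at the left of the box, 26 x 40 x 67 mm, black knob on a wooden block; origin under its centre. To be left alone
- ink_pad: dark blue ink pad tin, 58 x 92 x 18 mm, left front; origin under its centre. To be left alone
- key_tag: two keys on a yellow tag lying right of the box, towards the robot, 43 x 100 x 5 mm; origin under its centre. To be left alone
- pole_foot (a point): foot of a fixed grey garment hook stand at the far left, on a 130 x 150 mm plate: an upright pole 12 mm thick and 640 mm high, whose bent hook reaches 120 mm from it towards the robot's left front at 500 to 640 mm height. Nothing to do there; swing the arm past it on the robot's side, close to the base
- receipt_roll: white paper roll standing at the right of the box, 60 mm across, 57 mm high; origin under its centre. To be left alone
Mind the look-alikes: they are no part of the job. What is meant by the part that bears pad_centre is not purple, and is the smaller of those in its own colour.

How it is judged:
By the outcome, as a careful person would: the job done as asked, in the order asked, and still so for the second after the job is handed in, while the arm keeps its last pose, push and grip.
It also fails if it takes over 58 s, if anything falls off the work surface, if the arm or the gripper's body presses on something with over 40 N, if the wrist force passes 120 N, or if a joint passes its speed limit or range.

### The arm

A 6-joint arm with a two-finger parallel gripper is mounted at the origin on a cart in front of the work surface, level with it; the furniture and walls round the work are solid. World frame = base frame: x ahead of the robot, y to its left, z up, the work surface at z = 0. Lengths are in m, angles in rad, forces in N, time in s.
With the tool pointing down it reaches from about 0.35 to 0.775 m from the base axis. Payload 5.5 kg.
Tool frame: the origin (TCP) lies between the finger pads; the fingertips stand 11 mm ahead of it and the grasp point (between the pads) lies 8 mm behind it (tips_ahead is the distance from the TCP to the fingertips, in m); z points along the fingers, y is the line along which they close (so a half turn about z gives the same grasp; the last joint's range is limited). The gripper opens to 85 mm and grips with 20 to 120 N. Pads are 22 mm wide; open, the fingers measure 114 mm over their backs; the gripper's body (76 mm by 85 mm) begins 54 mm behind the grasp point. The pads swing forward as they close: fully open they stand 13 mm farther back than shut.
Start: joints at [0.976, 0.313, 0.046, 1.304, 0, 1.431], TCP at [0.253, 0.517, 0.242] pointing down, gripper open.
Joint ranges: [-2.76, 2.76], [-0.86, 1.69], [-1.03, 1.26], [-2.2, 2.34], [-1.47, 1.5], [-3.14, 3.14]. Speed limits (rad/s): [2.57, 2.57, 3.14, 3.14, 3.14, 3.14].

### API

Orientations are given as a unit quaternion [w, x, y, z].
In Python, from workcell import * gives the robot as it stands. The module is installed in compiled form; this text tells all that it offers.
- The arm moves only by the tool jog_arm, never from a script. Its argument "moves" is a list of rows, each an object with "fingers": the closure, from 0 (fully open) to 1 (shut); "slide": the shift along the tool's x, y, z in mm, a list of three; "angular": the turn, a rotation vector about the tool's x, y, z in degrees, a list of three. A call has 1 to 10 rows; each row is the pose to reach, as a shift and turn from the pose commanded when the call began, along the tool's axes at that moment; what a row does not reach only later rows make up. A row lasts 1/12 s, in which the tool goes at most 41.7 mm and 7.16 degrees, less where a joint would pass 70% of its speed; a pose out of reach is approached as far as the arm can. A call with a gripper value outside its range is refused whole. The fingers move at their own pace and stop on an object; "squeeze" is the grip in N (left out, the last holds). Time passes only in rows, so rows that repeat a pose let the fingers close. It gives the time, the measured TCP pose, the force, the opening and the grip force at its end, in the units of the state.
- get_state(): the state, without advancing time (a new reading comes with each control period).
- read_camera(name): name is "scene" or "top" or "wrist"; returns a dict with "color" (420x560x3 uint8, red, green, blue), "fovy" (degrees; the focal length in pixels is half the picture's height over the tangent of half this angle, whatever the lens; pixels are square), "cx", "cy" (the principal point, pixels), "world_from_camera" (4x4, takes a point from camera to world coordinates); the wrist camera has in their place "tool_from_camera" (4x4, takes a point from camera to tool coordinates, whose origin is the TCP and whose axes are the flange's). Camera axes: x right, y down, z forward; pixel columns grow to the right and rows downward; lengths in m; the calibration is good to about 2 mm. A picture is of the moment at which its call begins: read the wrist's pose just before it. There is no depth.
- hand_in(): hands the job in; it is judged then, once.
Trained networks look in a picture, given as the dict that the camera call returned (one of the last four; its "shot" number tells which), for a name from the list of things; names that differ only in an ending like _2 or _b are one class to them, and where a whole thing is asked for, a point or a joint stands for the part that bears it (a point fixed in the world has none). Each returns a list of dicts, best first, with "p" (0 to 1); they miss things now and then, are a little off and sometimes report something else, mostly with a low value. They report only what shows in the picture. A call takes as long as a camera call. They do not tell look-alikes from the thing itself.
- look_for(target, picture): "point" ([column, row] in pixels, amid what is visible of it).
- tip_of(target, picture): "point" ([column, row] in pixels: a listed point, or the origin of a listed thing).
The state is a dict: "clock": time; "joint_pos": joint angles; "qvel": joint speeds; "tau": joint torques, N m; "tcp_pos": TCP position; "orientation": TCP orientation; "wrist_force": force on the tool from outside, world axes, zero at the start; "ft_torque": the same for the moment, N m; "finger_gap": finger opening in m; "grip_force": force on a finger pad.
Only numpy, scipy, OpenCV 4.12 (cv2) and the standard library are available. Lean on these libraries where they do the work, as an engineer would, in place of code of your own. Each camera call takes 0.05 s, during which the arm holds its last target. There are 200 camera calls.

## Working session

There is one attempt and no reset: what is moved stays moved. The work goes in short steps, Python scripts to look and compute and a tool call to move; the robot and the scene stay as the last step left them, time stands still between calls to the robot, and variables do not carry over. Pictures are saved under pics/ and viewed, at most 10 in all, crops included, and the job is handed in when it is done.

Besides the shell and the picture viewer there is one more tool, called after "Call:" as name(argument=value, ...) on one line, values as JSON. jog_arm: Moves the arm, as the interface text tells. Its arguments: {"type":"object","properties":{"moves":{"type":"array","items":{"type":"object","properties":{"fingers":{"type":"number"},"slide":{"type":"array","items":{"type":"number"}},"angular":{"type":"array","items":{"type":"number"}}}}},"squeeze":{"type":"number"}},"required":["moves"]}

```bash
mkdir -p pics
cat > h.py <<'E'
from workcell import *
import numpy as np, cv2
def ray(pic,p,T=None):
    f=pic["color"].shape[0]/2/np.tan(np.radians(pic["fovy"])/2)
    T=np.array(pic["world_from_camera"]) if T is None else T
    d=T[:3,:3]@np.array([(p[0]-pic["cx"])/f,(p[1]-pic["cy"])/f,1.])
    return T[:3,3],d/np.linalg.norm(d)
def tri(rs):
    A=np.zeros((3,3));b=np.zeros(3)
    for o,d in rs:
        M=np.eye(3)-np.outer(d,d);A+=M;b+=M@o
    x=np.linalg.solve(A,b)
    return x,max(np.linalg.norm((np.eye(3)-np.outer(d,d))@(x-o)) for o,d in rs)
def onz(r,z): o,d=r; return o+d*(z-o[2])/d[2]
def proj(pic,X):
    T=np.linalg.inv(np.array(pic["world_from_camera"]));c=T[:3,:3]@np.array(X)+T[:3,3]
    f=pic["color"].shape[0]/2/np.tan(np.radians(pic["fovy"])/2)
    return c[0]/c[2]*f+pic["cx"],c[1]/c[2]*f+pic["cy"]
def save(pic,n): cv2.imwrite("pics/"+n,pic["color"][:,:,::-1])
E
python3 - <<'E'
from h import *
s=read_camera("scene");t=read_camera("top")
im=np.hstack([s["color"],t["color"]])
save(s,"s0.png");save(t,"t0.png")
for n in ["cash_box","lid_edge","lid_front","pad_centre","pad_top","rubber_stamp","ink_pad","key_tag","receipt_roll","pole_foot"]:
    a=tip_of(n,s)[:3];b=tip_of(n,t)[:3]
    print(n,[(np.round(q["point"]).tolist(),round(q["p"],2)) for q in a],[(np.round(q["point"]).tolist(),round(q["p"],2)) for q in b])
    for i in a:
        for j in b:
            x,e=tri([ray(s,i["point"]),ray(t,j["point"])])
            if e<.006: print("   ",x.round(3),round(e,4))
st=get_state();print(st["clock"],st["orientation"],st["finger_gap"])
E
```

```text
cash_box [([280.0, 231.0], 0.77)] [([241.0, 196.0], 0.89)]
    [ 0.544 -0.055 -0.015] 0.0039
lid_edge [([312.0, 147.0], 0.8), ([189.0, 217.0], 0.25)] [([238.0, 137.0], 0.79)]
    [ 0.658 -0.059  0.202] 0.0034
lid_front [([308.0, 149.0], 0.82)] [([238.0, 137.0], 0.96)]
    [ 0.655 -0.054  0.197] 0.0024
pad_centre [([294.0, 223.0], 0.89), ([355.0, 259.0], 0.75), ([240.0, 265.0], 0.75)] [([264.0, 260.0], 0.9), ([267.0, 208.0], 0.8), ([326.0, 202.0], 0.57)]
    [ 0.503 -0.139  0.063] 0.0046
    [ 0.531 -0.31   0.023] 0.0037
pad_top [([334.0, 277.0], 0.88), ([235.0, 252.0], 0.85), ([296.0, 201.0], 0.77)] [([275.0, 207.0], 0.92), ([238.0, 253.0], 0.67), ([328.0, 228.0], 0.65)]
    [ 0.455 -0.314  0.017] 0.0001
    [ 0.378 -0.057 -0.   ] 0.0015
    [ 0.494 -0.159  0.138] 0.0031
rubber_stamp [([219.0, 213.0], 0.53)] [([173.0, 218.0], 0.5)]
    [ 0.473  0.136 -0.003] 0.0012
ink_pad [([190.0, 218.0], 0.9)] [([160.0, 245.0], 0.57)]
    [0.393 0.169 0.002] 0.0017
key_tag [([328.0, 319.0], 0.6)] [([344.0, 264.0], 0.47)]
receipt_roll [([420.0, 299.0], 0.64)] [([382.0, 204.0], 0.58)]
    [ 0.536 -0.478  0.001] 0.0026
pole_foot [] []
1.1 [3.25007743e-05 2.25445103e-01 9.74255870e-01 5.78836337e-05] 0.0856301092169619
```

Run:
```python
import cv2
a=cv2.imread("pics/s0.png");b=cv2.imread("pics/t0.png")
cv2.imwrite("pics/s1.png",cv2.resize(a[90:370,150:500],None,fx=2.1,fy=2.1,interpolation=2))
cv2.imwrite("pics/t1.png",cv2.resize(b[90:330,100:430],None,fx=2.4,fy=2.4,interpolation=2))
```

```text
(no output)
```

View pics/s1.png

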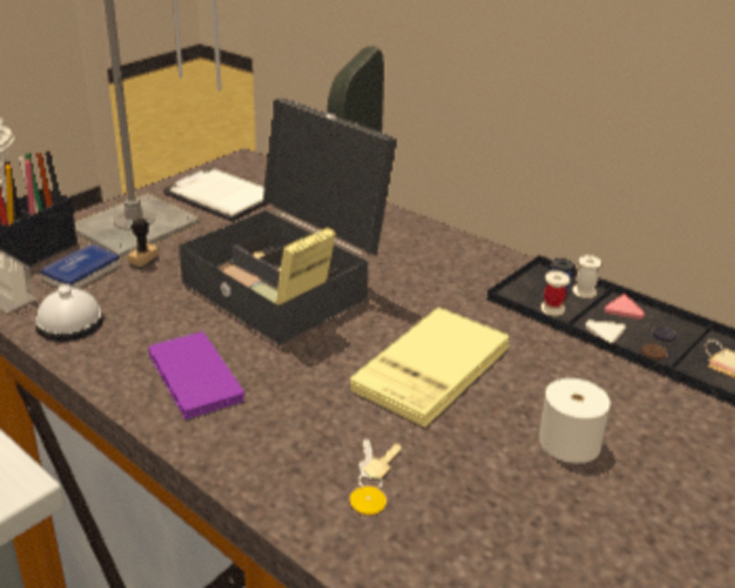

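View pics/t1.png

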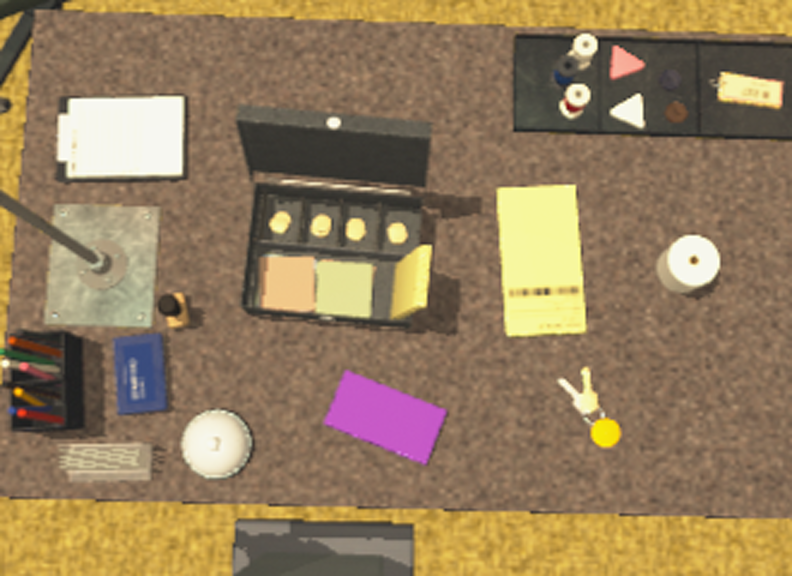

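The scene and top pictures show three candidates: the purple pad lying flat at scene (243,267), the large yellow pad lying flat at (355,263), and the small yellow pad standing in the box at (296,216). The one in the box is the target. It is yellow, smaller than the other yellow pad, and leans over the right end wall; the enlarged crop confirms this. Next I'll fit the box pose.

Run:
```python
from h import *
from scipy.optimize import least_squares
s=read_camera("scene");t=read_camera("top")
a=1.83;H=np.array([.078,0,.06])
def lid(dx,y,dz):return [H[0]+dx*np.cos(a)+dz*np.sin(a),y,H[2]-dx*np.sin(a)+dz*np.cos(a)]
O=[(t,(199,135),lid(-.156,.102,.01)),(t,(280,142),lid(-.156,-.102,.01)),
(s,(282,138.5),lid(-.156,.102,-.008)),(s,(337,158),lid(-.156,-.102,-.008)),
(s,(236,213),[-.0795,.102,.058]),(s,(324,216),[.0795,-.102,.058]),(s,(282,249),[-.0795,-.102,0]),
(t,(206,167),[.0795,.102,.058]),(t,(202,221),[-.0795,.102,.058]),(t,(238,137),lid(-.156,0,.01)),(t,(241,196),[0,0,0])]
def W(p,X):
    c,q=np.cos(p[2]),np.sin(p[2]);return [p[0]+c*X[0]-q*X[1],p[1]+q*X[0]+c*X[1],X[2]]
def res(p):return np.concatenate([np.subtract(proj(k,W(p,X)),u) for k,u,X in O])
r=least_squares(res,[.54,-.055,-.05],loss="soft_l1")
print(r.x.round(4),np.degrees(r.x[2]));print(res(r.x).reshape(-1,2).round(1))
for n,X in [("lidedge",lid(-.156,0,.01)),("lidback30",lid(-.126,0,.01)),("press",[-.058,0,.07]),("padfoot",[-.036,-.08,0]),("rightwall",[-.036,-.102,.058])]:print(n,np.round(W(r.x,X),3))
print("pole",onz(ray(t,(142,199)),0),onz(ray(s,(212,190)),0))
print("roll",onz(ray(t,(388,199)),.057), "bigpad corner",onz(ray(t,(307,168)),.01),onz(ray(t,(311,230)),.01))
print(s["world_from_camera"][:3,3],t["world_from_camera"][:3,3])
```

```text
[ 0.5287 -0.0588 -0.0366] -2.0994979478382563
[[ 0.8 -1.7]
 [ 0.9 -3.2]
 [-1.3 -1.9]
 [-1.1 -2.6]
 [-5.3 -5.1]
 [ 2.  -2.3]
 [-0.1  7.8]
 [ 0.1  0.4]
 [-1.   1.9]
 [ 2.4 -0.9]
 [-0.   5.1]]
lidedge [ 0.656 -0.064  0.208]
lidback30 [ 0.649 -0.063  0.179]
press [ 0.471 -0.057  0.07 ]
padfoot [ 0.49  -0.137  0.   ]
rightwall [ 0.489 -0.159  0.058]
pole [0.52576227 0.23102455 0.        ] [ 5.49544151e-01  2.73699666e-01 -1.11022302e-16]
roll [ 0.53734396 -0.47703469  0.057     ] bigpad corner [ 0.63267008 -0.25086484  0.01      ] [ 0.44822316 -0.26526676  0.01      ]
[-0.12752101 -0.7589644   0.59817618] [ 0.30028428 -0.13455483  1.24333664]
```

Call:
jog_arm(moves=[{"fingers":1,"slide":[-6,-40,0],"angular":[0,0,6]},{"fingers":1,"slide":[-12,-80,0],"angular":[0,0,12]},{"fingers":1,"slide":[-18,-120,0],"angular":[0,0,19]},{"fingers":1,"slide":[-24,-155,0],"angular":[0,0,25]},{"fingers":1,"slide":[-45,-185,0],"angular":[0,0,32]},{"fingers":1,"slide":[-80,-205,0],"angular":[0,0,38]},{"fingers":1,"slide":[-115,-225,0],"angular":[0,0,45]},{"fingers":1,"slide":[-150,-245,0],"angular":[0,0,51]},{"fingers":1,"slide":[-185,-265,0],"angular":[0,0,58]},{"fingers":1,"slide":[-220,-285,0],"angular":[0,0,64]}])

```text
clock: 2.03
tcp_pos: [0.3256, 0.1623, 0.2428]
orientation: [0.0, 0.709, 0.705, 0.001]
wrist_force: [1.4, 0.5, 0.2]
finger_gap: 0.0004
grip_force: 0.0
```

Call:
jog_arm(moves=[{"slide":[-40,8,0]},{"slide":[-80,16,0]},{"slide":[-120,25,0]},{"slide":[-160,33,0]},{"slide":[-200,42,0]},{"slide":[-240,52,0]},{"slide":[-280,65,0]},{"slide":[-315,85,0]},{"slide":[-350,105,0]},{"slide":[-380,125,0]}])

```text
schema error: expected keys fingers, slide, angular
```

```bash
cat >> h.py <<'E'
from scipy.spatial.transform import Rotation as R
def wrist():
    st=get_state();w=read_camera("wrist");T=np.eye(4);q=st["orientation"]
    T[:3,:3]=R.from_quat([q[1],q[2],q[3],q[0]]).as_matrix();T[:3,3]=st["tcp_pos"]
    w["world_from_camera"]=T@np.array(w["tool_from_camera"]);return w
E
python3 - <<'E'
from h import *
w=wrist();s=read_camera("scene");t=read_camera("top");P=(w,s,t)
save(w,"w1.png");print(get_state()["tcp_pos"],w["world_from_camera"].round(2))
for n in ["cash_box","lid_edge","pad_centre","pad_top"]:
    c=[[q["point"] for q in tip_of(n,p) if q["p"]>.3] for p in P]
    print(n,[np.round(k).tolist() for k in c])
    for a,b in ((0,1),(0,2),(1,2)):
        for i in c[a]:
            for j in c[b]:
                x,e=tri([ray(P[a],i),ray(P[b],j)])
                if e<.006:print("  ",a,b,x.round(3),round(e,4))
E
```

```text
[0.32670559 0.16153312 0.2424817 ] [[ 1.   -0.01 -0.    0.33]
 [-0.01 -0.96 -0.27  0.23]
 [ 0.    0.27 -0.96  0.37]
 [ 0.    0.    0.    1.  ]]
cash_box [[[448.0, 349.0]], [[330.0, 318.0], [280.0, 229.0]], [[240.0, 197.0]]]
   0 1 [ 0.536 -0.057 -0.003] 0.0004
   0 2 [ 0.538 -0.057 -0.003] 0.003
   1 2 [ 0.541 -0.054 -0.006] 0.0014
lid_edge [[], [[310.0, 146.0]], [[239.0, 140.0]]]
   1 2 [ 0.648 -0.062  0.208] 0.0034
pad_centre [[], [[298.0, 223.0], [356.0, 262.0], [241.0, 267.0], [314.0, 144.0]], [[270.0, 206.0], [324.0, 200.0], [264.0, 261.0]]]
   1 2 [ 0.509 -0.147  0.063] 0.0056
   1 2 [ 0.541 -0.306  0.006] 0.0043
pad_top [[], [[336.0, 278.0], [298.0, 202.0], [233.0, 251.0]], [[274.0, 206.0], [328.0, 229.0], [237.0, 256.0]]]
   1 2 [ 0.455 -0.315  0.016] 0.003
   1 2 [ 0.497 -0.157  0.131] 0.0056
   1 2 [ 0.371 -0.056  0.007] 0.003
```

View pics/w1.png

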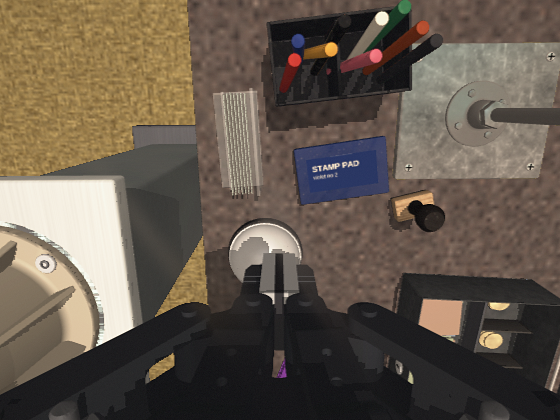

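The call was refused because every row needs all three keys. The wrist picture looks left (+y): the stamp pad is at (340,170), the pole foot at (480,112) and the box corner at (405,280).

Call:
jog_arm(moves=[{"fingers":1,"angular":[0,0,0],"slide":[-40,8,0]},{"fingers":1,"angular":[0,0,0],"slide":[-80,16,0]},{"fingers":1,"angular":[0,0,0],"slide":[-120,25,0]},{"fingers":1,"angular":[0,0,0],"slide":[-160,33,0]},{"fingers":1,"angular":[0,0,0],"slide":[-200,42,0]},{"fingers":1,"angular":[0,0,0],"slide":[-240,52,0]},{"fingers":1,"angular":[0,0,0],"slide":[-280,65,0]},{"fingers":1,"angular":[0,0,0],"slide":[-315,85,0]},{"fingers":1,"angular":[0,0,0],"slide":[-350,105,0]},{"fingers":1,"angular":[0,0,0],"slide":[-385,125,0]}])

```text
clock: 3.62
tcp_pos: [0.4502, -0.2233, 0.2422]
orientation: [0.0, 0.708, 0.706, 0.0]
wrist_force: [0.7, 0.6, 1.1]
finger_gap: 0.0001
grip_force: 0.0
```

Call:
jog_arm(moves=[{"fingers":1,"angular":[0,0,0],"slide":[-15,25,0]},{"fingers":1,"angular":[0,0,0],"slide":[-20,50,0]},{"fingers":1,"angular":[0,0,0],"slide":[-20,50,0]},{"fingers":1,"angular":[0,0,0],"slide":[-20,50,0]}])

```text
clock: 3.95
tcp_pos: [0.5001, -0.2415, 0.2412]
orientation: [-0.001, 0.707, 0.707, -0.0]
wrist_force: [0.3, 0.9, -0.9]
finger_gap: 0.0001
grip_force: 0.0
```

Run:
```python
from h import *
w=wrist();s=read_camera("scene");t=read_camera("top");P=(w,s,t)
save(w,"w2.png");print(get_state()["tcp_pos"],get_state()["wrist_force"])
for n in ["cash_box","lid_edge","pad_centre","pad_top"]:
    c=[[q["point"] for q in tip_of(n,p) if q["p"]>.3] for p in P]
    print(n,[np.round(k).tolist() for k in c])
    for a,b in ((0,1),(0,2),(1,2)):
        for i in c[a]:
            for j in c[b]:
                x,e=tri([ray(P[a],i),ray(P[b],j)])
                if e<.006:print("  ",a,b,x.round(3),round(e,4))
```

```text
[ 0.49881495 -0.24044145  0.24225712] [-0.02746209 -0.84978085 -0.53462312]
cash_box [[], [[280.0, 228.0]], [[243.0, 200.0]]]
   1 2 [ 0.531 -0.065  0.005] 0.0018
lid_edge [[], [[312.0, 142.0]], [[238.0, 139.0]]]
   1 2 [ 0.65  -0.063  0.217] 0.0057
pad_centre [[[274.0, 76.0], [115.0, 56.0], [314.0, 237.0]], [[295.0, 224.0], [353.0, 261.0], [243.0, 268.0]], [[324.0, 202.0]]]
   0 1 [ 0.498 -0.15   0.067] 0.0024
   0 1 [ 0.346 -0.127  0.007] 0.0016
   0 1 [ 0.538 -0.306  0.012] 0.0006
   0 2 [ 0.533 -0.303  0.017] 0.0043
   1 2 [ 0.533 -0.304  0.013] 0.0036
pad_top [[[279.0, 91.0], [233.0, 246.0]], [[299.0, 201.0], [232.0, 251.0], [330.0, 279.0]], [[327.0, 228.0]]]
   0 1 [ 0.501 -0.164  0.137] 0.0012
   0 1 [ 0.449 -0.312  0.015] 0.0045
   0 2 [ 0.453 -0.309  0.029] 0.0015
   1 2 [ 0.452 -0.308  0.011] 0.0031
```

View pics/w2.png

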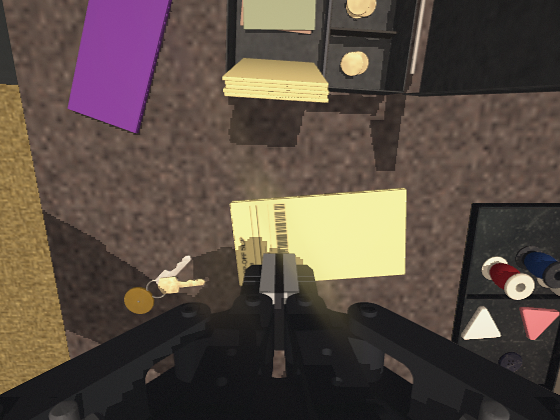

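The wrist picture shows the small yellow pad in the box, top at (275,80), leaning over the right wall. The large yellow pad lies flat at (320,235) and the purple one at (120,60). The target is confirmed, so I'll push it gently left at about 115 mm height.

Call:
jog_arm(moves=[{"fingers":1,"angular":[0,0,0],"slide":[0,0,40]},{"fingers":1,"angular":[0,0,0],"slide":[0,0,80]},{"fingers":1,"angular":[0,0,0],"slide":[10,0,115]},{"fingers":1,"angular":[0,0,0],"slide":[35,0,115]},{"fingers":1,"angular":[0,0,0],"slide":[50,0,115]},{"fingers":1,"angular":[0,0,0],"slide":[60,0,115]},{"fingers":1,"angular":[0,0,0],"slide":[68,0,115]},{"fingers":1,"angular":[0,0,0],"slide":[76,0,115]},{"fingers":1,"angular":[0,0,0],"slide":[84,0,115]},{"fingers":1,"angular":[0,0,0],"slide":[90,0,115]}])

```text
clock: 5.53
tcp_pos: [0.5004, -0.1509, 0.1283]
orientation: [0.001, 0.707, 0.707, 0.0]
wrist_force: [-0.5, 0.2, 0.8]
finger_gap: -0.0002
grip_force: 0.0
```

Call:
jog_arm(moves=[{"fingers":1,"angular":[0,0,0],"slide":[6,0,0]},{"fingers":1,"angular":[0,0,0],"slide":[12,0,0]},{"fingers":1,"angular":[0,0,0],"slide":[18,0,0]},{"fingers":1,"angular":[0,0,0],"slide":[24,0,0]},{"fingers":1,"angular":[0,0,0],"slide":[30,0,0]},{"fingers":1,"angular":[0,0,0],"slide":[36,0,0]}])

```text
clock: 6.03
tcp_pos: [0.4997, -0.1147, 0.1272]
orientation: [-0.0, 0.708, 0.707, 0.0]
wrist_force: [-0.4, -0.0, 0.5]
finger_gap: 0.0005
grip_force: 0.0
```

Run:
```python
from h import *
print(get_state()["tcp_pos"],get_state()["wrist_force"])
w=wrist();s=read_camera("scene")
a=cv2.resize(s["color"][120:270,210:350],(560,600),interpolation=2)[:, :, ::-1]
b=cv2.resize(w["color"],(800-560,180))[:,:,::-1]
c=np.zeros((600,800,3),np.uint8);c[:,:560]=a;c[:180,560:]=b
cv2.imwrite("pics/p3.png",c)
```

```text
[ 0.49973759 -0.11474502  0.12721775] [-0.39920488 -0.01598439  0.47903893]
```

View pics/p3.png

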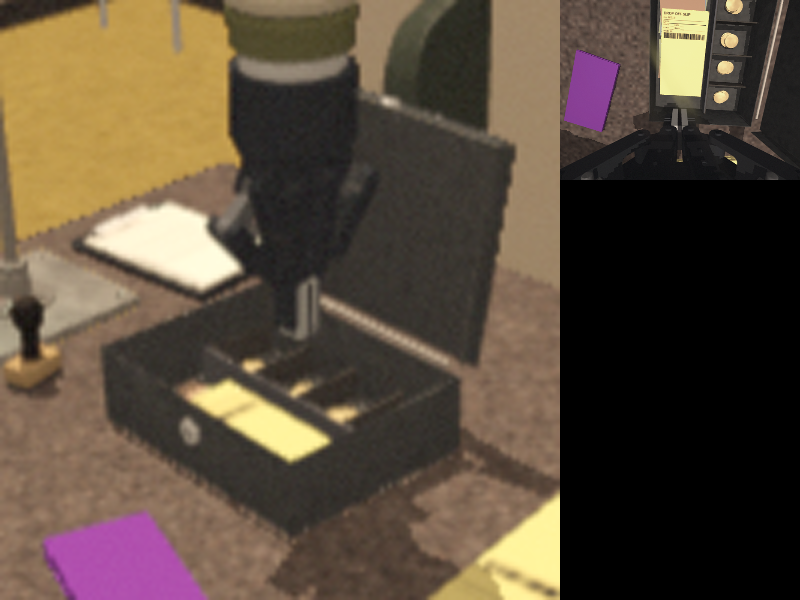

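The pad now lies flat in the front compartment, at about (265,415) in the crop and (684,55) in the wrist inset. Next I'll go up and over the lid to get behind it.

Call:
jog_arm(moves=[{"fingers":1,"angular":[0,0,0],"slide":[0,0,-40]},{"fingers":1,"angular":[0,0,0],"slide":[0,0,-80]},{"fingers":1,"angular":[0,0,0],"slide":[10,0,-120]},{"fingers":1,"angular":[0,0,0],"slide":[25,15,-150]},{"fingers":1,"angular":[0,0,0],"slide":[40,50,-155]},{"fingers":1,"angular":[0,0,0],"slide":[53,90,-155]},{"fingers":1,"angular":[0,0,0],"slide":[53,130,-155]},{"fingers":1,"angular":[0,0,0],"slide":[53,170,-155]},{"fingers":1,"angular":[0,0,0],"slide":[53,205,-155]},{"fingers":1,"angular":[0,0,0],"slide":[53,210,-155]}])

```text
clock: 6.97
tcp_pos: [0.7144, -0.0626, 0.2772]
orientation: [-0.001, 0.707, 0.707, -0.001]
wrist_force: [-1.3, -0.4, -2.6]
finger_gap: -0.0001
grip_force: 0.0
```

Run:
```python
from h import *
print(get_state()["tcp_pos"],get_state()["wrist_force"],get_state()["joint_pos"])
w=wrist();s=read_camera("scene");t=read_camera("top")
a=s["color"][60:300,180:400];b=t["color"][60:300,140:360]
c=np.hstack([cv2.resize(k,(400,436),interpolation=2) for k in(a,b)])[:,:,::-1];cv2.imwrite("pics/p4.png",c)
for n in ["lid_edge","lid_front"]:print(n,[[(np.round(q["point"]),q["p"]) for q in tip_of(n,p)] for p in (w,s,t)])
```

```text
[ 0.71442547 -0.06256738  0.27716927] [-1.32471241 -0.35080897 -2.60314618] [-1.99247081e-01  6.26375631e-01  6.21496513e-01  1.56834328e+00
  2.68554214e-04  1.37186378e+00]
lid_edge [[(array([171., 232.]), 0.6), (array([177., 219.]), 0.49)], [(array([310., 148.]), 0.61)], [(array([240., 136.]), 0.97)]]
lid_front [[(array([177., 220.]), 0.95)], [(array([309., 150.]), 0.61), (array([217., 215.]), 0.55)], [(array([238., 137.]), 0.6)]]
```

View pics/p4.png

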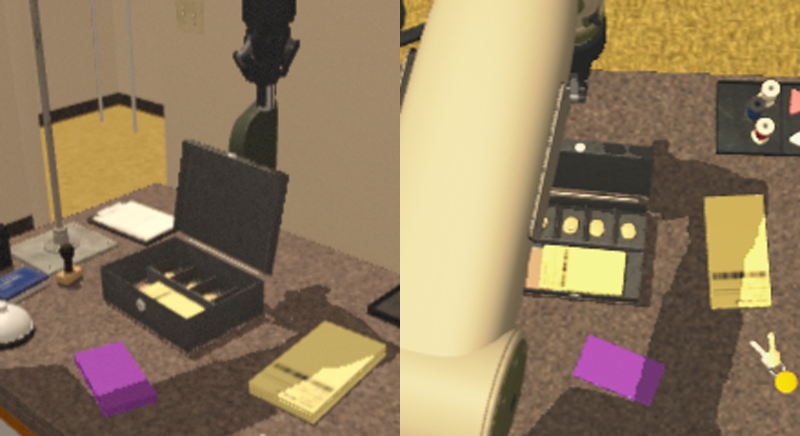

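In the left crop (scene) the gripper is above and behind the lid, tips at (265,100). In the right crop (top) the pad lies flat at (580,268). Next I'll lower behind the lid and push it over.

Call:
jog_arm(moves=[{"fingers":1,"angular":[0,0,0],"slide":[0,0,40]},{"fingers":1,"angular":[0,0,0],"slide":[0,0,80]},{"fingers":1,"angular":[0,0,0],"slide":[0,-15,82]},{"fingers":1,"angular":[0,0,0],"slide":[0,-30,82]},{"fingers":1,"angular":[0,0,0],"slide":[0,-40,82]},{"fingers":1,"angular":[0,0,0],"slide":[0,-50,82]},{"fingers":1,"angular":[0,0,0],"slide":[0,-62,82]},{"fingers":1,"angular":[0,0,0],"slide":[0,-74,82]},{"fingers":1,"angular":[0,0,0],"slide":[0,-86,82]},{"fingers":1,"angular":[0,0,0],"slide":[0,-98,82]}])

```text
clock: 8.25
tcp_pos: [0.611, -0.0623, 0.2015]
orientation: [0.001, 0.708, 0.707, 0.001]
wrist_force: [0.3, 0.5, -1.1]
finger_gap: 0.0001
grip_force: 0.3
```

Call:
jog_arm(moves=[{"fingers":1,"angular":[0,0,0],"slide":[0,-10,0]},{"fingers":1,"angular":[0,0,0],"slide":[0,-20,0]},{"fingers":1,"angular":[0,0,0],"slide":[0,-30,0]},{"fingers":1,"angular":[0,0,0],"slide":[0,-40,0]},{"fingers":1,"angular":[0,0,0],"slide":[0,-50,0]},{"fingers":1,"angular":[0,0,0],"slide":[0,-60,0]},{"fingers":1,"angular":[0,0,0],"slide":[0,-75,0]},{"fingers":1,"angular":[0,0,0],"slide":[0,-95,0]},{"fingers":1,"angular":[0,0,0],"slide":[0,-115,0]},{"fingers":1,"angular":[0,0,0],"slide":[0,-135,0]}])

```text
clock: 9.08
tcp_pos: [0.4753, -0.0621, 0.201]
orientation: [0.001, 0.707, 0.707, 0.0]
wrist_force: [-0.4, -0.4, 0.0]
finger_gap: -0.0002
grip_force: 0.0
```

Run:
```python
from h import *
print(get_state()["tcp_pos"],get_state()["wrist_force"])
w=wrist();s=read_camera("scene");t=read_camera("top");P=(w,s,t)
c=np.hstack([cv2.resize(k,(400,436),interpolation=2) for k in(s["color"][90:300,180:380],t["color"][90:300,140:340])])[:,:,::-1];cv2.imwrite("pics/p5.png",c)
for n in ["lid_edge","lid_front","cash_box"]:
    k=[[q["point"] for q in tip_of(n,p) if q["p"]>.3] for p in P]
    print(n,[np.round(i).tolist() for i in k])
    for p,l in zip(P,k):
        for i in l: print("   at z", onz(ray(p,i),0 if n=="cash_box" else .07).round(3))
```

```text
[ 0.47533926 -0.06211776  0.20096957] [-0.443996   -0.36524558  0.0308453 ]
lid_edge [[[286.0, 211.0]], [[255.0, 197.0]], [[234.0, 218.0], [343.0, 262.0], [237.0, 212.0]]]
   at z [ 0.481 -0.07   0.07 ]
   at z [0.527 0.029 0.07 ]
   at z [ 0.468 -0.044  0.07 ]
   at z [ 0.357 -0.348  0.07 ]
   at z [ 0.484 -0.054  0.07 ]
lid_front [[[317.0, 211.0]], [[265.0, 195.0]], [[236.0, 211.0]]]
   at z [ 0.505 -0.069  0.07 ]
   at z [0.552 0.016 0.07 ]
   at z [ 0.487 -0.05   0.07 ]
cash_box [[[345.0, 176.0]], [[278.0, 233.0]], [[239.0, 201.0]]]
   at z [ 0.539 -0.056  0.   ]
   at z [ 0.515 -0.07   0.   ]
   at z [ 0.528 -0.054  0.   ]
```

View pics/p5.png

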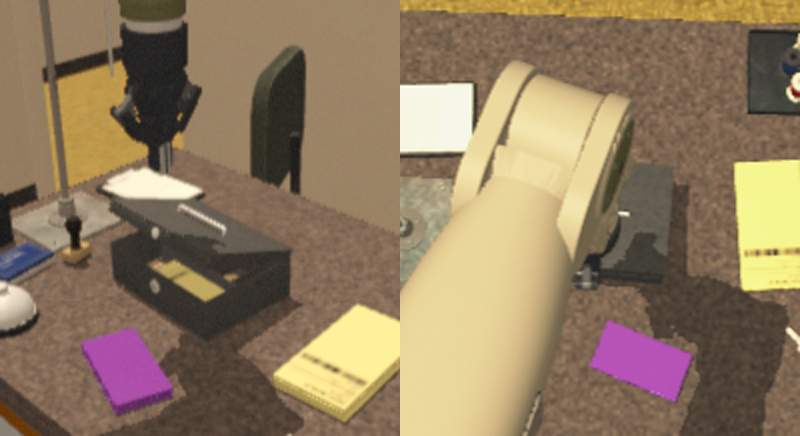

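The picture catches the lid in mid-fall, its free edge at (200,230). I'll wait half a second and measure again.

Call:
jog_arm(moves=[{"fingers":1,"angular":[0,0,0],"slide":[0,0,0]},{"fingers":1,"angular":[0,0,0],"slide":[0,0,0]},{"fingers":1,"angular":[0,0,0],"slide":[0,0,0]},{"fingers":1,"angular":[0,0,0],"slide":[0,0,0]},{"fingers":1,"angular":[0,0,0],"slide":[0,0,0]},{"fingers":1,"angular":[0,0,0],"slide":[0,0,0]}])

```text
clock: 10.18
tcp_pos: [0.4768, -0.0622, 0.2003]
orientation: [-0.0, 0.707, 0.707, 0.0]
wrist_force: [0.8, 0.8, 0.6]
finger_gap: -0.0
grip_force: 0.0
```

Run:
```python
from h import *
print(get_state()["tcp_pos"],get_state()["wrist_force"])
w=wrist();s=read_camera("scene");t=read_camera("top");P=(w,s,t)
c=np.hstack([cv2.resize(s["color"][90:300,180:380],(400,420),interpolation=2),cv2.resize(w["color"],(400,300))[np.clip(np.arange(420),0,299)]])[:,:,::-1];cv2.imwrite("pics/p6.png",c)
for n in ["lid_edge","lid_front","cash_box"]:
    k=[[q["point"] for q in tip_of(n,p) if q["p"]>.3] for p in P]
    print(n,[np.round(i).tolist() for i in k])
    for p,l in zip(P,k):
        for i in l: print("   at z", onz(ray(p,i),0 if n=="cash_box" else .07).round(3))
```

```text
[ 0.4768233  -0.06224297  0.20028553] [0.78752143 0.83215125 0.59810304]
lid_edge [[[254.0, 189.0], [342.0, 176.0]], [[257.0, 217.0]], [[234.0, 224.0]]]
   at z [ 0.459 -0.052  0.07 ]
   at z [ 0.525 -0.042  0.07 ]
   at z [ 0.458 -0.059  0.07 ]
   at z [ 0.453 -0.047  0.07 ]
lid_front [[[283.0, 188.0], [254.0, 186.0]], [[261.0, 212.0]], [[237.0, 214.0]]]
   at z [ 0.48  -0.051  0.07 ]
   at z [ 0.459 -0.05   0.07 ]
   at z [ 0.479 -0.05   0.07 ]
   at z [ 0.479 -0.054  0.07 ]
cash_box [[[343.0, 178.0]], [[278.0, 230.0]], [[243.0, 199.0]]]
   at z [ 0.538 -0.058  0.   ]
   at z [ 0.527 -0.062  0.   ]
   at z [ 0.534 -0.064  0.   ]
```

View pics/p6.png

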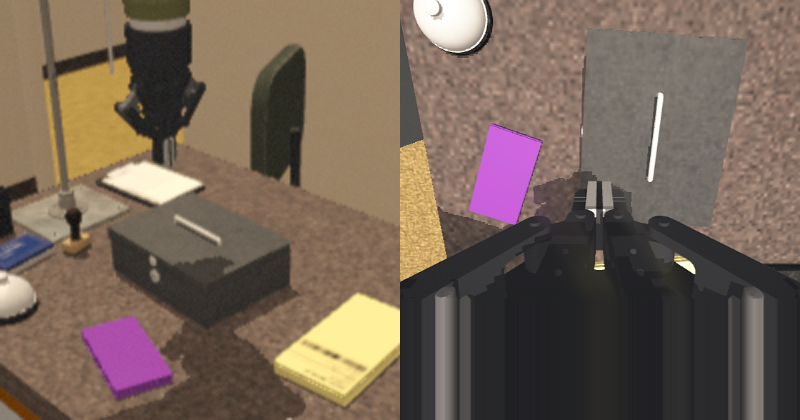

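The lid is shut. It is seen closed in both crops, with lid_front measured at about (0.479, -0.053). I'll lower onto it.

Call:
jog_arm(moves=[{"fingers":1,"angular":[0,0,0],"slide":[4,0,40]},{"fingers":1,"angular":[0,0,0],"slide":[8,2,75]},{"fingers":1,"angular":[0,0,0],"slide":[9,2,100]},{"fingers":1,"angular":[0,0,0],"slide":[9,2,110]},{"fingers":1,"angular":[0,0,0],"slide":[9,2,113]},{"fingers":1,"angular":[0,0,0],"slide":[9,2,116]},{"fingers":1,"angular":[0,0,0],"slide":[9,2,118]},{"fingers":1,"angular":[0,0,0],"slide":[9,2,118]}])

```text
clock: 11.45
tcp_pos: [0.4799, -0.0537, 0.0834]
orientation: [0.001, 0.708, 0.707, 0.001]
wrist_force: [-0.4, 0.6, -0.8]
finger_gap: -0.0001
grip_force: 0.0
```

Call:
jog_arm(moves=[{"fingers":1,"angular":[0,0,0],"slide":[0,0,1]},{"fingers":1,"angular":[0,0,0],"slide":[0,0,2]},{"fingers":1,"angular":[0,0,0],"slide":[0,0,2.5]},{"fingers":1,"angular":[0,0,0],"slide":[0,0,2.5]}])

```text
clock: 11.78
tcp_pos: [0.4795, -0.0535, 0.0807]
orientation: [0.001, 0.707, 0.707, 0.0]
wrist_force: [-0.5, 0.3, 4.1]
finger_gap: 0.0001
grip_force: 2.3
```

Call:
jog_arm(moves=[{"fingers":1,"angular":[0,0,0],"slide":[0,0,0.5]},{"fingers":1,"angular":[0,0,0],"slide":[0,0,0.5]},{"fingers":1,"angular":[0,0,0],"slide":[0,0,0.5]}])

```text
clock: 12.03
tcp_pos: [0.4795, -0.0535, 0.0807]
orientation: [0.001, 0.707, 0.707, 0.0]
wrist_force: [-2.0, 0.1, 9.1]
finger_gap: -0.0002
grip_force: 4.6
```

Run:
```python
from h import *
s=read_camera("scene");print(get_state()["tcp_pos"],get_state()["wrist_force"])
for n in["cash_box","lid_edge","lid_front"]:print(n,[(np.round(q["point"]).tolist(),round(q["p"],2)) for q in tip_of(n,s)[:2]])
cv2.imwrite("pics/p7.png",cv2.resize(s["color"][120:300,180:380],(600,540),interpolation=2)[:,:,::-1])
```

```text
[ 0.4794958  -0.05345588  0.08065233] [-2.04297931  0.74123577  9.92257866]
cash_box [([278.0, 230.0], 0.55)]
lid_edge [([254.0, 215.0], 0.72)]
lid_front [([261.0, 211.0], 0.61)]
```

View pics/p7.png

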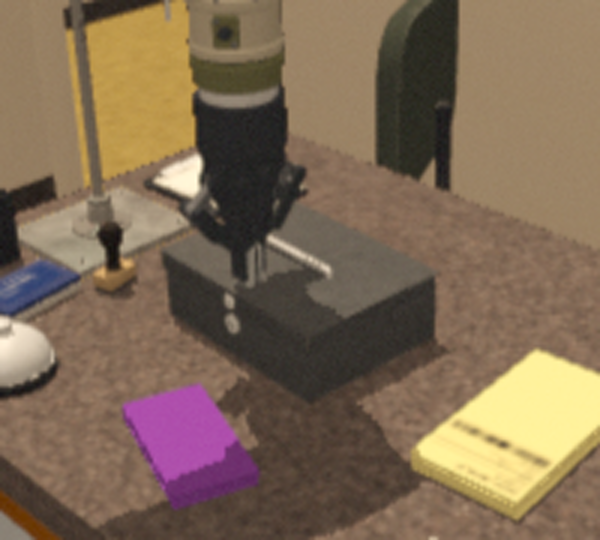

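The tips press just above the lock, at (245,285). The force is about 10 N, so I'll ease it slightly and hand in.

Call:
jog_arm(moves=[{"fingers":1,"angular":[0,0,0],"slide":[0,0,-0.2]},{"fingers":1,"angular":[0,0,0],"slide":[0,0,-0.2]},{"fingers":1,"angular":[0,0,0],"slide":[0,0,-0.2]},{"fingers":1,"angular":[0,0,0],"slide":[0,0,-0.2]}])

```text
clock: 12.57
tcp_pos: [0.4795, -0.0535, 0.0807]
orientation: [0.001, 0.707, 0.707, 0.0]
wrist_force: [-2.4, 1.4, 7.8]
finger_gap: 0.0002
grip_force: 3.8
```

```bash
python3 -c "
from workcell import *
read_camera('scene');f=get_state()['wrist_force'];print(f)
if 3<f[2]<14: print(hand_in())"
```

```text
[-1.63323422  0.37637798  7.34955802]
the job is handed in; nothing more can be done
None
```

The ticket pad lies flat in the front compartment, the lid is fully shut, and the fingertips are pressing on it just above the lock with about 7 N; the job was handed in at about 12.6 s, and no verdict came back.

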